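Move a slide carrier over the end stops onto the parking rail

ROBOT

A 6-joint arm with a two-finger parallel gripper is mounted at the origin on the work surface. World frame = base frame: x ahead of the robot, y to its left, z up, the work surface at z = 0. Lengths are in m, angles in rad, forces in N, time in s.
With the tool pointing down it reaches from about 0.425 to 0.95 m from the base axis. Payload 3.5 kg.
Tool frame: the origin (TCP) lies midway between the tips of the shut fingers; the grasp point (between the pads) lies 19 mm behind it; z points along the fingers, y is the line along which they close (so a half turn about z gives the same grasp; the last joint's range is limited). The gripper opens to 85 mm and grips with 20 to 120 N. Pads are 22 mm wide; open, the fingers measure 114 mm over their backs; the gripper's body (76 mm by 85 mm) begins 54 mm behind the grasp point. The pads swing forward as they close: fully open they stand 13 mm farther back than shut.
Start: joints at [-1.439, 0.286, 1.577, -0, 1.279, -0.15], TCP at [0.188, -0.648, 0.231] pointing down, gripper open.
Joint ranges: [-2.77, 2.77], [-0.9, 2.22], [0.21, 2.48], [-1.53, 4.67], [0.24, 2.81], [-2.84, 2.84]. Speed limits (rad/s): [2.79, 2.79, 3.14, 3.14, 3.14, 3.14].

INTERFACE

Orientations are given as a unit quaternion [x, y, z, w].
In Python, from plant import ctrl gives the robot as it stands.
- The arm moves only by the tool arm_command, never from a script. Its argument "steps" is one flat list of numbers, 5 for each row, row after row: the opening in per cent of the stroke, from 0 (shut) to 100 (fully open), then the shift along the tool's x, y, z each as a share of 25 mm, from -1 to 1, then the turn about the tool's z as a share of 0.1 rad, from -1 to 1. In form: [grip, tx, ty, tz, spin, grip, tx, ty, tz, spin, ...]. A call has 1 to 8 rows; each row shifts and turns the commanded pose from where the row before left it, along the tool's axes as they then stand; what a row does not reach is not made up. A row lasts 1/12 s, in which the tool goes at most 41.7 mm and 7.16 degrees, less where a joint would pass 70% of its speed; a pose out of reach is approached as far as the arm can. A call with a number of a shift or a turn outside -1 to 1 is refused whole. A call with a gripper value outside its range is refused whole. The fingers move at their own pace and stop on an object; "squeeze" is the grip in N (left out, the last holds). Time passes only in rows, so rows that do not move let the fingers close. It gives the time, the measured TCP pose, the force, the opening and the grip force at its end, in the units of the state.
- ctrl.get_state(): the state, without advancing time (a new reading comes with each control period).
- ctrl.read_camera(name): name is "scene" or "top" or "wrist"; returns the picture (480x640x3 uint8, red, green, blue); there is no depth.
- ctrl.camera_model(name): a dict with "intrinsics" (3x3 intrinsics, pixels), "rvec" (rotation vector, rad) and "tvec" (3), from world to camera coordinates, as OpenCV has them. Camera axes: x right, y down, z forward; pixel columns grow to the right and rows downward; lengths in m; the calibration is good to about 2 mm. A picture is of the moment at which its call begins: read the wrist's pose just before it. camera_model takes no time and is no camera call; for the wrist camera it gives the pose at the moment of the call.
- ctrl.sign_off(): hands the job in; it is judged then, once.
The state is a dict: "time": time; "qpos": joint angles; "dq": joint speeds; "joint_efforts": joint torques, N m; "eef_pos": TCP position; "tcp_rot": TCP orientation; "contact_force": force on the tool from outside, world axes, zero at the start; "wrist_torque": the same for the moment, N m; "opening": opening from 0.0 (shut) to 1.0 (fully open); "finger_force": force on a finger pad.
Only numpy, scipy, OpenCV 4.12 (cv2) and the standard library are available. Lean on these libraries where they do the work, as an engineer would, in place of code of your own. Each camera call takes 0.05 s, during which the arm holds its last target. There are 200 camera calls.

TASK

Move the orange-handled slide carrier from its drying rail to the facing rail: lift its loop over the red end stops, set it down on the steel just inside the second rail's stop, then slide it along that rail until it drops into the parking notch in the blue strip, and let go so it hangs there quietly. It holds glass: keep it upright, do not drop it, and never press it harder than about 25 N against either rail. Leave the green-handled carrier where it hangs.

Things in the scene. Friction and masses are not known exactly. Their poses are not given: they have to be found in the camera images.
- carrier: Orange-handled slide carrier, 0.15-0.23 kg. Origin: middle of the underside of the upper bar of its closed steel loop, the flat face (8 mm along y) that rests on the rail. z up, y along the rail, which runs through the loop's window (21 mm wide in x, 32 mm high, below the origin). The loop is 8 mm thick along y. Under it a white rack, 88 mm (x) by 36 mm (y), reaches 84 mm below the origin.
- carrier_grip (a point): Centre of the carrier's upright orange grip block, 33 mm above the carrier's origin: 12 mm (x) by 18 mm (y) by 50 mm high (8 to 58 mm above the origin). Free on all sides and above.
- carrier_green: A like carrier with a green grip block, same frame, hanging on the first rail between the orange one and the post, 60 mm or more from it. Not to be moved.
- rail1: First (drying) rail, fixed: a level steel bar 8 mm wide, 12 mm high, about 170 mm over the table. Origin: on the bar's top face, mid-width, at its free end. y points along the bar out of the free end, towards the second rail; the bar runs 185 mm to -y, to its post. z up.
- stop1 (a point): Top centre of the first rail's red end stop, which stands on the bar at y = -6 to 0 mm, 8 mm wide and 10 mm high. A loop leaves the bar only over it: there the carrier's origin must be more than 10 mm and less than 20 mm above the rail's top.
- rail2: Second (parking) rail, fixed, same bar size, 60-85 mm beyond the first and a little offset in height (up to 8 mm), sideways and in yaw. Origin: on its top face, mid-width, at its free end. y points along the bar away from the first rail, to its post at y = 157 mm. z up.
- stop2 (a point): Top centre of the second rail's red end stop: at y = 0 to 6 mm, 8 mm wide, 10 mm high, passed over like the first.
- strip_start (a point): On the second rail's top at y = 50 mm. Bare steel before it; after it a blue strip, level with the steel (0.2 mm lower), with one square-edged notch across the bar, 13 mm long, 6 mm deep. The notch's centre lies anywhere from y = 73 to 117 mm of the rail; it is not measured: feel for it or see it. With its loop bar in the notch, the carrier's origin is 6 mm below the rail's top.

How it is judged:
By the outcome, as a careful person would: the job done as asked, in the order asked, and still so for the second after the job is handed in, with the robot touching nothing.
It also fails if it takes over 67 s, if anything falls off the work surface, if the arm or the gripper's body presses on something with over 40 N, if the wrist force passes 120 N, or if a joint passes its speed limit or range.

## Working session

There is one attempt and no reset: what is moved stays moved. The work goes in short steps, Python scripts to look and compute and a tool call to move; the robot and the scene stay as the last step left them, time stands still between calls to the robot, and variables do not carry over. Pictures are saved under pics/ and viewed, at most 10 in all, crops included, and the job is handed in when it is done.

Besides the shell and the picture viewer there is one more tool, called as a command line: name --argument value ..., lists and objects as JSON in quotes. arm_command: Moves the arm, as the interface text tells. Its arguments: {"type":"object","properties":{"steps":{"type":"array","items":{"type":"number"}},"squeeze":{"type":"number"}},"required":["steps"]}

```bash
mkdir -p pics; ls; python3 - <<'E'
from plant import ctrl
import cv2
s=ctrl.get_state();print(s)
for n in("scene","top"):
    im=ctrl.read_camera(n);cv2.imwrite(f"pics/{n}0.png",im[:,:,::-1]);print(n,ctrl.camera_model(n))
E
```

```text
pics
{'time': 0.0, 'qpos': array([-1.43901848e+00,  2.87194622e-01,  1.57818518e+00, -3.64732297e-05,
        1.27861747e+00, -1.50009315e-01]), 'dq': array([ 0.00062476, -0.00197305, -0.00021221,  0.00068006, -0.00028551,
        0.00208331]), 'joint_efforts': array([-1.65144731e-03, -4.05985951e+01, -2.92627412e+01, -2.39091933e-04,
        5.72160716e-03, -4.31828994e-06]), 'eef_pos': array([ 0.1876245 , -0.6477059 ,  0.22992345]), 'tcp_rot': array([ 9.90089451e-01,  1.40433019e-01, -6.49689450e-06, -1.20241792e-03]), 'contact_force': array([-1.09408367, -0.8601977 , -0.91082021]), 'wrist_torque': array([ 0.01278504, -0.01872262,  0.02514584]), 'finger_force': 0.0, 'opening': 0.9976423333383628}
scene {'intrinsics': array([[595.90030926,   0.        , 311.90339413],
       [  0.        , 595.90030926, 232.7571167 ],
       [  0.        ,   0.        ,   1.        ]]), 'rvec': array([ 2.53695457,  0.74907466, -0.18323626]), 'tvec': array([-0.43024704, -0.22278005,  1.18525807])}
top {'intrinsics': array([[560.33264802,   0.        , 312.42422152],
       [  0.        , 560.33264802, 251.4727142 ],
       [  0.        ,   0.        ,   1.        ]]), 'rvec': array([ 2.03430649, -2.19085195,  0.22894955]), 'tvec': array([-0.01933394,  0.61682344,  0.86822626])}
```

View pics/scene0.png

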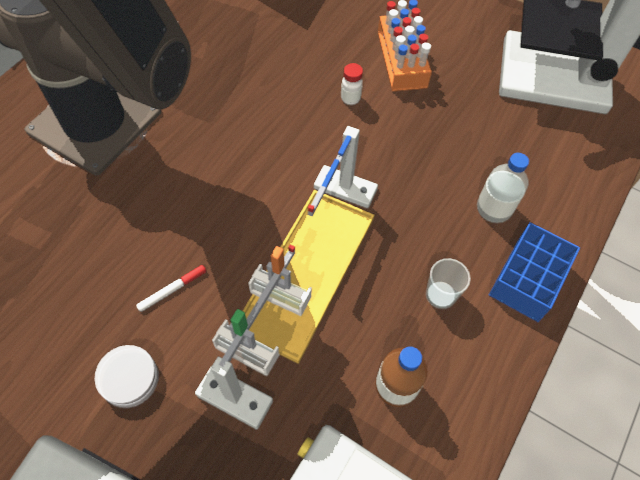

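View pics/top0.png

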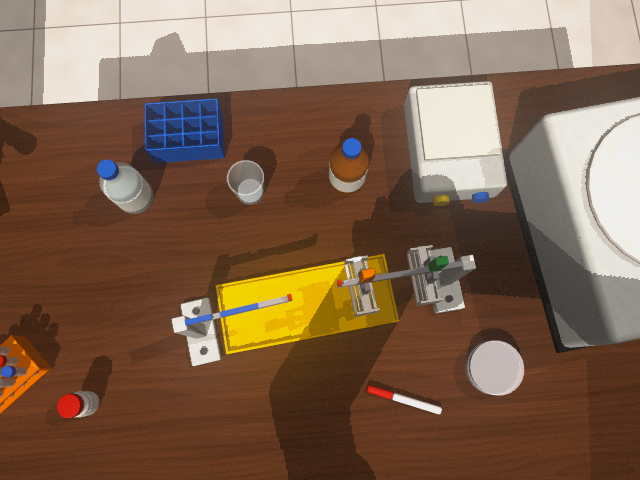

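The scene view shows the orange grip at (277,260), green at (239,322) and the red stops at (292,248) and (311,209). In the top view, orange is at (368,274), the stops are at (340,283) and (290,297), and the blue strip runs from about (187,322) to (258,304).

```bash
cat > h.py <<'E'
import numpy as np, cv2
from plant import ctrl
def cam(n,m=None):
    m=m or ctrl.camera_model(n);K=m["intrinsics"];R=cv2.Rodrigues(np.array(m["rvec"]))[0];t=np.array(m["tvec"]).reshape(3)
    return K,R,t
def ray(c,p):
    K,R,t=c;d=R.T@np.linalg.solve(K,[p[0],p[1],1.]);return -R.T@t,d/np.linalg.norm(d)
def plane(c,p,z):
    o,d=ray(c,p);return o+d*(z-o[2])/d[2]
def proj(c,X):
    K,R,t=c;x=K@(R@np.asarray(X)+t);return x[:2]/x[2]
def tri(c1,p1,c2,p2):
    o1,d1=ray(c1,p1);o2,d2=ray(c2,p2)
    s=np.linalg.lstsq(np.c_[d1,-d2],o2-o1,rcond=None)[0];a=o1+s[0]*d1;b=o2+s[1]*d2
    return (a+b)/2,np.linalg.norm(a-b)
H={"red":[((0,130,90),(7,255,255)),((173,130,90),(180,255,255))],"orange":[((8,170,140),(16,255,255))],"green":[((50,100,40),(85,255,255))],"blue":[((100,120,60),(125,255,255))]}
def blobs(im,col,box,amin=8):
    hsv=cv2.cvtColor(im,cv2.COLOR_RGB2HSV);m=sum(cv2.inRange(hsv,np.array(a),np.array(b)) for a,b in H[col])
    k=np.zeros_like(m);x0,y0,x1,y1=box;k[y0:y1,x0:x1]=m[y0:y1,x0:x1]
    n,l,s,c=cv2.connectedComponentsWithStats(k)
    return [(tuple(np.round(c[i],1)),tuple(int(v) for v in s[i])) for i in range(1,n) if s[i,4]>=amin]
E
python3 - <<'E'
from h import *
I={n:cv2.imread(f"pics/{n}0.png")[:,:,::-1].copy() for n in("scene","top")}
B={"scene":(215,120,375,350),"top":(165,240,480,340)}
for n in I:
    for c in H: print(n,c,blobs(I[n],c,B[n]))
a=cv2.resize(I["scene"][120:220,280:380],None,fx=4,fy=4,interpolation=2);b=cv2.resize(I["top"][250:350,170:390],None,fx=3.6,fy=3.6,interpolation=2)
b=np.pad(b,((0,0),(0,800-b.shape[1]),(0,0)));a=a[:240];a=np.pad(a,((0,0),(0,800-a.shape[1]),(0,0)))
cv2.imwrite("pics/z1.png",np.vstack([a,b])[:600,:,::-1])
E
```

```text
scene red [((np.float64(310.6), np.float64(207.9)), (308, 205, 6, 7, 32)), ((np.float64(291.3), np.float64(248.2)), (289, 245, 6, 7, 31))]
scene orange [((np.float64(275.6), np.float64(263.1)), (271, 250, 12, 24, 87))]
scene green [((np.float64(238.9), np.float64(321.9)), (231, 309, 16, 27, 293))]
scene blue [((np.float64(344.2), np.float64(145.2)), (339, 136, 12, 20, 105)), ((np.float64(330.6), np.float64(172.5)), (322, 159, 17, 28, 149))]
top red [((np.float64(339.4), np.float64(283.0)), (337, 280, 5, 7, 25)), ((np.float64(288.5), np.float64(296.5)), (287, 294, 4, 6, 16))]
top orange [((np.float64(367.7), np.float64(273.4)), (361, 268, 15, 14, 118)), ((np.float64(290.2), np.float64(297.4)), (289, 294, 3, 7, 9))]
top green [((np.float64(438.2), np.float64(263.1)), (429, 256, 20, 15, 199))]
top blue [((np.float64(238.6), np.float64(309.6)), (220, 303, 38, 14, 191)), ((np.float64(197.9), np.float64(319.2)), (185, 314, 27, 11, 143))]
```

View pics/z1.png

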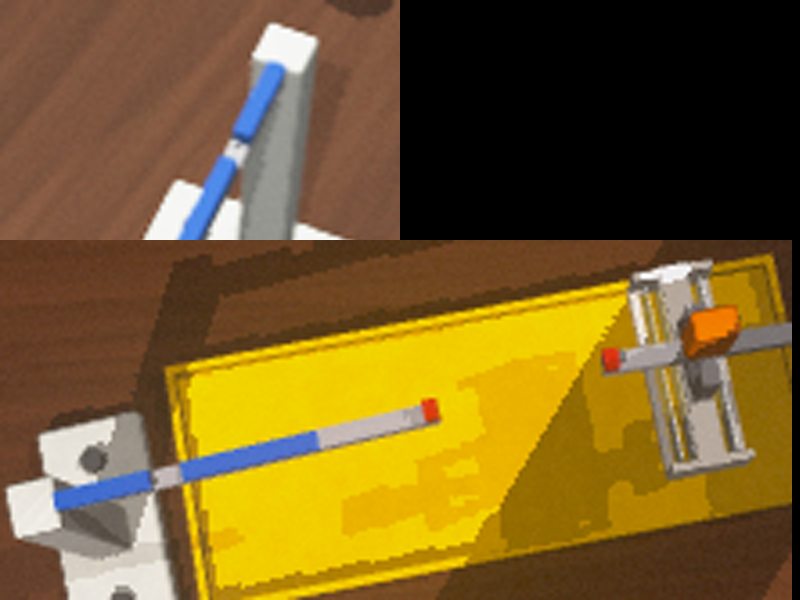

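The crops show the red stops, the bare steel, and the blue strip with a gap (the notch) at about top-view (216.5,315) and scene-view (338.5,157.5).

```bash
python3 - <<'E'
from h import *
S,T=cam("scene"),cam("top")
np.set_printoptions(precision=4,suppress=True)
P={}
for k,a,b in [("stop1",(291.8,247.6),(339.6,283)),("stop2",(311.2,207.4),(289.5,297)),("strip0",(323.5,186.5),(258.2,304.8)),("notch",(338.8,157.3),(216.3,314.7)),("orange",(277.3,260.2),(368,273.5)),("green",(238.9,321.9),(438.2,263.1))]:
    P[k],e=tri(S,a,T,b);print(k,P[k],round(e*1000,1))
z=0.17
for k,b in [("stop1",(339.6,283)),("stop2",(289.5,297))]: print(k,plane(T,b,P[k][2]))
d=lambda a,b:(np.linalg.norm((P[a]-P[b])[:2]))
for a,b in [("stop1","stop2"),("stop2","strip0"),("stop2","notch"),("orange","stop1"),("orange","green")]: print(a,b,d(a,b),np.degrees(np.arctan2(*(P[b]-P[a])[1::-1])))
# rail1 direction via axis points top
for p in [(350,281),(420,270),(200,318.6),(240,309.2)]: print(p,plane(T,p,.172))
s=ctrl.get_state();from scipy.spatial.transform import Rotation as R
print(R.from_quat(s["tcp_rot"]).as_matrix());print(ctrl.camera_model("wrist"))
E
```

```text
stop1 [ 0.5403 -0.0993  0.1769] 1.0
stop2 [ 0.5259 -0.0257  0.1733] 1.0
strip0 [0.5188 0.0205 0.1653] 1.3
notch [0.509  0.0819 0.1634] 1.6
orange [ 0.5451 -0.1387  0.2086] 3.1
green [ 0.553 -0.238  0.207] 2.5
stop1 [ 0.5406 -0.099   0.1769]
stop2 [ 0.5262 -0.0254  0.1733]
stop1 stop2 0.07496262349018387 101.10570728923494
stop2 strip0 0.046770888463045 98.68805266261884
stop2 notch 0.10898225637262793 98.88711192453485
orange stop1 0.039688673674418445 96.98117813718954
orange green 0.09961778052844071 -85.43353065691792
(350, 281) [ 0.5432 -0.1146  0.172 ]
(420, 270) [ 0.5518 -0.2178  0.172 ]
(200, 318.6) [0.5048 0.1046 0.172 ]
(240, 309.2) [0.5141 0.0468 0.172 ]
[[ 0.9606  0.2781 -0.0003]
 [ 0.2781 -0.9606  0.0022]
 [ 0.0003 -0.0022 -1.    ]]
{'intrinsics': array([[345.5153,   0.    , 318.5541],
       [  0.    , 345.5153, 239.8467],
       [  0.    ,   0.    ,   1.    ]]), 'rvec': array([-2.318 ,  1.743 ,  0.2564]), 'tvec': array([-0.6745, -0.0366,  0.379 ])}
```

Both rail tops come out at about z 0.165, which agrees with the given 170 mm. Rail 1 heads about 95° and rail 2 about 99°. The notch is about 112 mm along rail 2. Next I raise the arm and turn the tool.

arm_command --steps '[100, 0, 0, -0.5, -1, 100, 0, 0, -0.5, -1, 100, 0, 0, -0.5, -1, 100, 0, 0, -0.5, -1, 100, 0, 0, -0.5, -1, 100, 0, 0, -0.5, -1, 100, 0, 0, -0.5, -1, 100, 0, 0, -0.5, -1]' --squeeze 40

```text
time: 0.77
eef_pos: [0.1877, -0.6481, 0.3311]
tcp_rot: [0.856, 0.517, 0.0, -0.001]
contact_force: [-0.1, -0.2, -0.6]
opening: 0.998
finger_force: 0.0
```

arm_command --steps '[100, 0, 0, 0, -1, 100, 0, 0, 0, -1, 100, 0, 0, 0, -1, 100, 0, 0, 0, -1, 100, 0, 0, 0, -1, 100, 0, 0, 0, -0.75, 100, 0, 0, 0, 0]'

```text
time: 1.35
eef_pos: [0.1877, -0.6481, 0.3305]
tcp_rot: [0.676, 0.737, 0.0, -0.001]
contact_force: [-0.1, 0.0, 0.3]
opening: 0.998
finger_force: 0.0
```

arm_command --steps '[100, 1, 0, 0, 0, 100, 1, 0, 0, 0, 100, 1, 0, 0, 0, 100, 1, 0, 0, 0, 100, 1, 0, 0, 0, 100, 1, 0, 0, 0, 100, 1, 0, 0, 0, 100, 1, 0, 0, 0]'

```text
time: 2.02
eef_pos: [0.1704, -0.4477, 0.3308]
tcp_rot: [0.677, 0.736, 0.0, -0.0]
contact_force: [-0.5, -0.1, 0.6]
opening: 1.001
finger_force: 0.0
```

arm_command --steps '[100, 0.8, 1, 0, 0, 100, 0.8, 1, 0, 0, 100, 0.8, 1, 0, 0, 100, 0.8, 1, 0, 0, 100, 0.8, 1, 0, 0, 100, 0.8, 1, 0, 0, 100, 0.8, 1, 0, 0, 100, 0.8, 1, 0, 0]'

```text
time: 2.68
eef_pos: [0.3568, -0.2711, 0.3312]
tcp_rot: [0.677, 0.736, -0.0, 0.0]
contact_force: [0.3, -0.6, -0.6]
opening: 0.996
finger_force: 0.0
```

arm_command --steps '[100, 0.5, 1, 0, 0, 100, 0.5, 1, 0, 0, 100, 0.5, 1, 0, 0, 100, 0.5, 1, 0, 0, 100, 0.5, 1, 0, 0, 100, 0.5, 1, 0, 0, 100, 0.5, 0.8, 0, 0, 100, 0, 0, 0, 0]'

```text
time: 3.35
eef_pos: [0.52, -0.1684, 0.3305]
tcp_rot: [0.675, 0.737, 0.001, -0.001]
contact_force: [-0.6, -0.1, 0.2]
opening: 0.999
finger_force: 0.0
```

```bash
python3 - <<'E'
from h import *
s=ctrl.get_state();print(s["eef_pos"],s["qpos"],s["contact_force"])
m=ctrl.camera_model("wrist");im=ctrl.read_camera("wrist");cv2.imwrite("pics/w1.png",im[:,:,::-1])
import pickle;pickle.dump(m,open("w1.pkl","wb"))
E
```

```text
[ 0.51999046 -0.16835011  0.33054737] [-4.99493817e-01 -5.93485984e-02  1.77437719e+00  1.55518234e-03
  1.42745208e+00 -5.87248713e-01] [-0.62192132 -0.08802074  0.15304736]
```

View pics/w1.png

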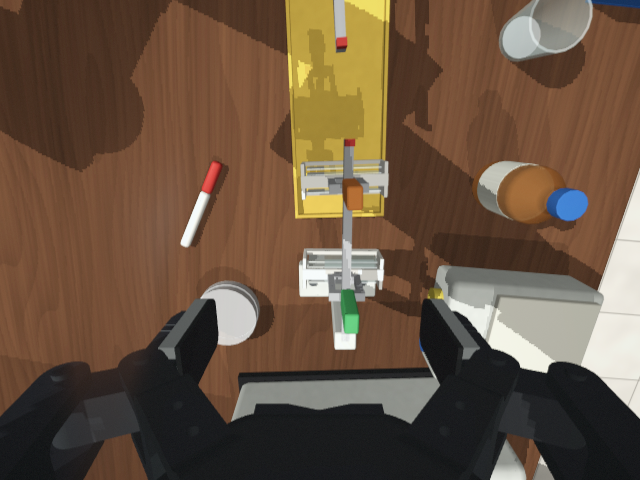

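The wrist view shows the orange grip around (354,193), stop 1 at (349,142), stop 2 at (341,43), and the rail line running from (349,150) to (347,270). Everything matches the first estimate.

```bash
python3 - <<'E'
from h import *;import pickle
np.set_printoptions(precision=4,suppress=True)
W=cam("wrist",pickle.load(open("w1.pkl","rb")));im=cv2.imread("pics/w1.png")[:,:,::-1].copy()
S,T=cam("scene"),cam("top")
print("cam",-W[1].T@W[2])
for c in("red","orange"): print(c,blobs(im,c,(320,30,370,220)))
hsv=cv2.cvtColor(im,cv2.COLOR_RGB2HSV)
for y in (152,156,162,226,234,242):
    r=[x for x in range(335,362) if hsv[y,x,1]<60]; print(y,min(r),max(r),plane(W,((min(r)+max(r))/2,y),.167)) if r else None
print("s1",plane(W,(349.5,142.5),.177),"s2",plane(W,(341.5,43),.174))
for a,b in [((349.5,142.5),(339.6,283)),((341.5,43),(289.5,297))]: print(tri(W,a,T,b))
for X in [(.545,-.139,.225),(.545,-.139,.175)]: print([proj(c,X) for c in (W,S,T)])
E
```

```text
cam [ 0.5136 -0.0967  0.473 ]
red [((np.float64(341.2), np.float64(41.9)), (336, 37, 11, 10, 98)), ((np.float64(349.7), np.float64(142.3)), (345, 139, 10, 7, 63))]
orange [((np.float64(354.6), np.float64(197.6)), (347, 186, 16, 24, 370))]
152 344 353 [ 0.5403 -0.1065  0.167 ]
156 344 353 [ 0.5407 -0.1099  0.167 ]
162 335 361 [ 0.5408 -0.1149  0.167 ]
226 343 351 [ 0.5463 -0.1718  0.167 ]
234 342 351 [ 0.5466 -0.1794  0.167 ]
242 342 351 [ 0.5475 -0.187   0.167 ]
s1 [ 0.5394 -0.0986  0.177 ] s2 [ 0.5253 -0.0256  0.174 ]
(array([ 0.5384, -0.0983,  0.191 ]), np.float64(0.0004626547555584549))
(array([ 0.5256, -0.0256,  0.1749]), np.float64(0.0008410819698561008))
[array([356.5668, 201.8288]), array([277.742 , 254.5689]), array([370.2574, 272.292 ])]
[array([350.4475, 191.4672]), array([279.2257, 270.8142]), array([366.814 , 278.2077])]
```

arm_command --steps '[100, 0.6, 0.5, 0, 0, 100, 0.6, 0.5, 0, 0, 100, 0, 0, 0, 0, 100, 0, 0, 1, 0, 100, 0, 0, 1, 0, 100, 0, 0, 1, 0, 100, 0, 0, 1, 0, 100, 0, 0, 1, 0]'

```text
time: 4.07
eef_pos: [0.5392, -0.1398, 0.2053]
tcp_rot: [0.677, 0.736, -0.0, 0.0]
contact_force: [0.6, -0.7, -0.0]
opening: 1.0
finger_force: 0.0
```

arm_command --steps '[100, 0, 0, 0.5, 0, 100, 0, 0, 0.36, 0, 100, 0, 0, 0, 0, 100, 0, 0, 0, 0]'

```text
time: 4.4
eef_pos: [0.5404, -0.1393, 0.1856]
tcp_rot: [0.676, 0.737, 0.0, 0.0]
contact_force: [-0.4, -0.7, 0.0]
opening: 1.0
finger_force: 0.0
```

```bash
python3 - <<'E'
from h import *
s=ctrl.get_state();print(s["eef_pos"],s["contact_force"])
m=ctrl.camera_model("wrist");im=ctrl.read_camera("wrist");cv2.imwrite("pics/w2.png",im[:,:,::-1])
print(blobs(im,"orange",(200,100,440,480)),blobs(im,"red",(200,0,440,480)))
W=cam("wrist",m);print(proj(W,s["eef_pos"]+[0,0,.019]),[proj(W,(.543,-.1365,z)) for z in(.225,.2,.175)])
E
```

```text
[ 0.54044342 -0.1392826   0.18563166] [-0.38875857 -0.68390792  0.04108347]
[((np.float64(327.5), np.float64(348.7)), (311, 326, 35, 46, 1391))] [((np.float64(305.3), np.float64(19.6)), (295, 10, 21, 22, 365)), ((np.float64(325.4), np.float64(209.1)), (317, 201, 18, 17, 301))]
[318.93912862 324.06917194] [array([327.16057878, 348.31954082]), array([325.66229483, 312.72316139]), array([324.594989  , 287.36600325])]
```

View pics/w2.png

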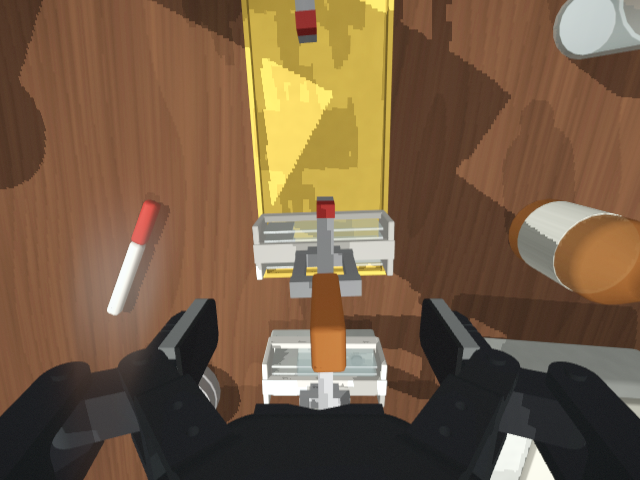

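The grip block's top is centred at (328,348), within 1 mm of the prediction, and stop 1 is at (325,209). I correct by about 3 mm and close.

arm_command --steps '[100, 0.11, 0.13, 0.05, 0, 100, 0, 0, 0, 0, 50, 0, 0, 0, 0, 30, 0, 0, 0, 0, 20, 0, 0, 0, 0, 10, 0, 0, 0, 0, 0, 0, 0, 0, 0, 0, 0, 0, 0, 0]'

```text
time: 5.12
eef_pos: [0.5432, -0.1357, 0.1835]
tcp_rot: [0.676, 0.737, -0.0, -0.0]
contact_force: [0.2, -0.1, 0.7]
opening: 0.143
finger_force: 2.8
```

arm_command --steps '[0, 0, 0, 0, 0, 0, 0, 0, 0, 0, 0, 0, 0, 0, 0, 0, 0, 0, 0, 0]' --squeeze 50

```text
time: 5.45
eef_pos: [0.5433, -0.1357, 0.1836]
tcp_rot: [0.676, 0.737, 0.0, 0.0]
contact_force: [0.2, 0.6, 1.1]
opening: 0.136
finger_force: 49.6
```

arm_command --steps '[0, 0, 0, -0.1, 0, 0, 0, 0, -0.2, 0, 0, 0, 0, -0.2, 0, 0, 0, 0, -0.1, 0, 0, 0, 0, 0, 0, 0, 0, 0, 0, 0]'

```text
time: 5.95
eef_pos: [0.5434, -0.1357, 0.1989]
tcp_rot: [0.676, 0.737, 0.0, 0.0]
contact_force: [-1.0, -0.4, -1.0]
opening: 0.134
finger_force: 49.4
```

```bash
python3 - <<'E'
from h import *
s=ctrl.get_state();print(s["eef_pos"],s["contact_force"],s["wrist_torque"])
I=[ctrl.read_camera("scene")[170:330,200:370],ctrl.read_camera("top")[240:340,270:480],ctrl.read_camera("wrist")[140:420,180:460]]
o=np.zeros((600,800,3),np.uint8)
for im,(x,y),f in zip(I,[(0,0),(0,330),(440,0)],[2,2,1.28]):
    r=cv2.resize(im,None,fx=f,fy=f,interpolation=2);o[y:y+r.shape[0],x:x+r.shape[1]]=r
cv2.imwrite("pics/l1.png",o[:,:,::-1])
E
```

```text
[ 0.54337725 -0.13571878  0.19891194] [-0.95096981 -0.4076499  -0.99504126] [ 0.00277853 -0.04059241 -0.0076062 ]
```

View pics/l1.png

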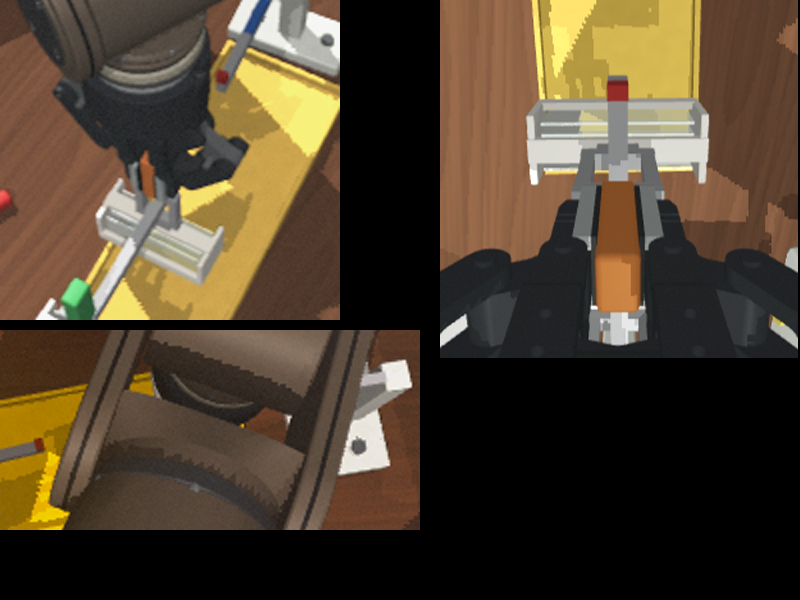

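The carrier is upright and clear of the rail, and stop 1 sits ahead inside the loop's window. I carry it over stop 1 to the middle of the gap.

arm_command --steps '[0, 0.3, 0, 0, 0, 0, 0.55, 0, 0, 0, 0, 0.55, 0, 0, 0, 0, 0.55, 0, 0, 0, 0, 0.55, 0, 0, 0, 0, 0.3, 0, 0, 0, 0, 0.15, 0, 0, -0.68, 0, 0, 0, 0, 0]'

```text
time: 6.77
eef_pos: [0.5368, -0.0605, 0.1986]
tcp_rot: [0.649, 0.76, 0.0, -0.0]
contact_force: [-0.9, -0.4, -1.2]
opening: 0.135
finger_force: 49.4
```

```bash
python3 - <<'E'
from h import *
np.set_printoptions(precision=4,suppress=True)
s=ctrl.get_state();print(s["eef_pos"],s["contact_force"],s["wrist_torque"],2*np.degrees(np.arctan2(s["tcp_rot"][1],s["tcp_rot"][0])))
m=ctrl.camera_model("wrist");im=ctrl.read_camera("wrist");W=cam("wrist",m)
sc=ctrl.read_camera("scene");cv2.imwrite("pics/w3.png",im[:,:,::-1])
print(blobs(im,"red",(200,0,440,480)),blobs(im,"blue",(200,0,440,300)),blobs(im,"orange",(200,100,440,480)))
print(blobs(sc,"red",(280,180,340,270)))
hsv=cv2.cvtColor(im,cv2.COLOR_RGB2HSV)
E
```

```text
[ 0.5368 -0.0605  0.1986] [-0.9184 -0.4214 -1.1582] [-0.0108  0.0499  0.0336] 99.01593411541117
[((np.float64(307.6), np.float64(209.1)), (300, 202, 16, 15, 238))] [((np.float64(306.5), np.float64(53.2)), (298, 0, 17, 110, 1753))] [((np.float64(316.8), np.float64(360.6)), (301, 338, 35, 45, 1156))]
[((np.float64(291.3), np.float64(248.1)), (289, 245, 6, 7, 33))]
```

View pics/w3.png

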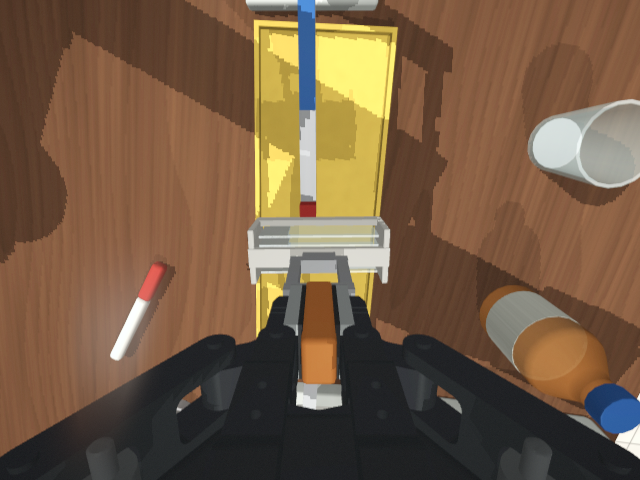

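The blue strip starts at (307,110), stop 2 is at (307.5,209), and rail 2 looks parallel to the tool. The rail lies 5.6 mm to the tool's left, so I correct sideways and in height and then pass stop 2.

arm_command --steps '[0, 0, -0.22, 0.1, 0, 0, 0, 0, 0, 0, 0, 0.2, 0, 0, 0, 0, 0.3, 0, 0, 0, 0, 0.3, 0, 0, 0, 0, 0.3, 0, 0, 0, 0, 0.1, 0, 0, 0, 0, 0, 0, 0, 0]'

```text
time: 7.53
eef_pos: [0.5268, -0.0324, 0.1961]
tcp_rot: [0.65, 0.76, 0.0, 0.0]
contact_force: [0.0, 0.1, -1.8]
opening: 0.138
finger_force: 49.4
```

arm_command --steps '[0, 0.2, 0, 0, 0, 0, 0.25, 0, 0, 0, 0, 0.2, 0, 0, 0, 0, 0.05, 0, 0, 0, 0, 0, 0, 0, 0, 0, 0, 0, 0, 0]'

```text
time: 8.03
eef_pos: [0.5242, -0.016, 0.1961]
tcp_rot: [0.651, 0.759, -0.0, 0.0]
contact_force: [0.8, 0.4, -1.9]
opening: 0.132
finger_force: 49.4
```

```bash
python3 - <<'E'
from h import *
np.set_printoptions(precision=4,suppress=True)
s=ctrl.get_state();print(s["eef_pos"],s["contact_force"],s["wrist_torque"])
sc=ctrl.read_camera("scene")[110:270,250:420];w=ctrl.read_camera("wrist")[100:440,150:490]
o=np.zeros((560,800,3),np.uint8);o[:448,:476]=cv2.resize(sc,None,fx=2.8,fy=2.8,interpolation=2);
o[:320,480:]=cv2.resize(w,(320,320),interpolation=2)
cv2.imwrite("pics/l2.png",o[:,:,::-1])
E
```

```text
[ 0.5242 -0.016   0.1961] [ 0.7578  0.3651 -1.891 ] [-0.0379  0.0193  0.0123]
```

View pics/l2.png

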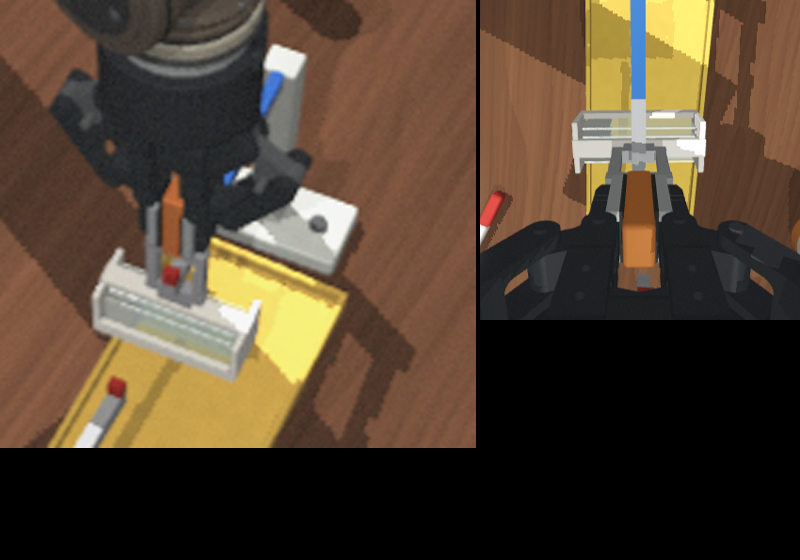

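The loop is past stop 2, which shows inside the window in the scene crop at about (172,275). Nothing is touching. I shift 2 mm further and lower.

arm_command --steps '[0, 0.08, 0, 0, 0, 0, 0, 0, 0.12, 0, 0, 0, 0, 0.12, 0, 0, 0, 0, 0.12, 0, 0, 0, 0, 0.04, 0, 0, 0, 0, 0, 0]'

```text
time: 8.63
eef_pos: [0.5235, -0.0141, 0.1853]
tcp_rot: [0.651, 0.759, -0.0, -0.001]
contact_force: [-0.2, 0.2, -1.4]
opening: 0.132
finger_force: 49.4
```

arm_command --steps '[0, 0, 0, 0.04, 0, 0, 0, 0, 0.02, 0, 0, 0, 0, 0, 0]'

```text
time: 8.88
eef_pos: [0.5239, -0.0141, 0.1845]
tcp_rot: [0.651, 0.759, -0.0, -0.0]
contact_force: [-0.4, -0.4, -1.4]
opening: 0.13
finger_force: 49.4
```

arm_command --steps '[0, 0, 0, 0.03, 0, 0, 0, 0, 0, 0]'

```text
time: 9.05
eef_pos: [0.5239, -0.0141, 0.1838]
tcp_rot: [0.651, 0.759, 0.0, 0.0]
contact_force: [-0.2, 0.5, -2.4]
opening: 0.136
finger_force: 49.4
```

arm_command --steps '[0, 0, 0, 0.03, 0, 0, 0, 0, 0, 0]'

```text
time: 9.22
eef_pos: [0.5239, -0.0141, 0.183]
tcp_rot: [0.651, 0.759, -0.0, -0.0]
contact_force: [-0.3, 1.0, -1.6]
opening: 0.134
finger_force: 49.4
```

arm_command --steps '[0, 0, 0, 0.03, 0, 0, 0, 0, 0, 0]'

```text
time: 9.38
eef_pos: [0.5238, -0.0141, 0.1822]
tcp_rot: [0.651, 0.759, -0.0, -0.0]
contact_force: [-0.3, -0.0, -2.0]
opening: 0.129
finger_force: 49.4
```

arm_command --steps '[0, 0, 0, 0.02, 0, 0, 0, 0, 0, 0]'

```text
time: 9.55
eef_pos: [0.5239, -0.0141, 0.1817]
tcp_rot: [0.651, 0.759, -0.0, -0.0]
contact_force: [-0.1, 0.3, -1.4]
opening: 0.131
finger_force: 49.4
```

arm_command --steps '[0, 0, 0, 0.02, 0, 0, 0, 0, 0, 0]'

```text
time: 9.72
eef_pos: [0.5239, -0.0141, 0.1812]
tcp_rot: [0.651, 0.759, -0.0, -0.0]
contact_force: [-0.1, 0.7, -2.3]
opening: 0.14
finger_force: 49.4
```

arm_command --steps '[0, 0, 0, 0.02, 0, 0, 0, 0, 0, 0]'

```text
time: 9.88
eef_pos: [0.524, -0.0141, 0.181]
tcp_rot: [0.651, 0.759, 0.0, 0.0]
contact_force: [-0.0, 0.6, -1.2]
opening: 0.132
finger_force: 49.6
```

arm_command --steps '[0, 0, 0, 0.02, 0, 0, 0, 0, 0, 0]'

```text
time: 10.05
eef_pos: [0.524, -0.0141, 0.1809]
tcp_rot: [0.651, 0.759, 0.0, 0.0]
contact_force: [-1.5, -0.2, 1.8]
opening: 0.134
finger_force: 49.9
```

Contact at TCP z 0.181 gives a net press of about 3 N on the steel. Now I slide along the rail with that light press.

arm_command --steps '[0, 0.1, 0, 0, 0, 0, 0.2, 0, 0, 0, 0, 0.25, 0, 0, 0, 0, 0.25, 0, 0, 0, 0, 0.25, 0, 0, 0, 0, 0.2, 0, 0, 0, 0, 0.1, 0, 0, 0, 0, 0, 0, 0, 0]'

```text
time: 10.72
eef_pos: [0.5185, 0.02, 0.1802]
tcp_rot: [0.65, 0.76, -0.0, -0.0]
contact_force: [-0.2, 0.2, -1.9]
opening: 0.133
finger_force: 49.5
```

```bash
python3 - <<'E'
from h import *
np.set_printoptions(precision=4,suppress=True)
s=ctrl.get_state();print(s["eef_pos"],s["contact_force"],s["wrist_torque"])
m=ctrl.camera_model("wrist");im=ctrl.read_camera("wrist");W=cam("wrist",m)
bl=blobs(im,"blue",(200,0,440,400),30);print(bl)
for c,(x,y,w,h,a) in bl: print(plane(W,(x+w/2,y),.1645),plane(W,(x+w/2,y+h),.1645))
E
```

```text
[0.5185 0.02   0.1802] [-0.2044  0.1782 -1.9188] [-0.0266 -0.0158 -0.016 ]
[((np.float64(317.0), np.float64(87.1)), (308, 39, 19, 100, 1779)), ((np.float64(317.7), np.float64(223.4)), (310, 168, 16, 113, 1753))]
[0.501  0.1289 0.1645] [0.507  0.0903 0.1645]
[0.5091 0.0779 0.1645] [0.5175 0.0236 0.1645]
```

The wrist view puts the notch edges at y 0.078 and 0.090, so its centre is near (0.508, 0.084), about 65 mm ahead. The press has relaxed to zero, so I restore it lightly and continue.

arm_command --steps '[0, 0, 0, 0.02, 0, 0, 0, 0, 0, 0]'

```text
time: 10.93
eef_pos: [0.5188, 0.019, 0.1798]
tcp_rot: [0.651, 0.759, -0.0, 0.0]
contact_force: [-0.1, 0.4, -1.8]
opening: 0.133
finger_force: 49.5
```

arm_command --steps '[0, 0, 0, 0.02, 0, 0, 0, 0, 0, 0]'

```text
time: 11.1
eef_pos: [0.5187, 0.019, 0.1792]
tcp_rot: [0.651, 0.759, -0.0, -0.0]
contact_force: [-0.3, -0.1, -1.8]
opening: 0.134
finger_force: 49.5
```

arm_command --steps '[0, 0, 0, 0.03, 0, 0, 0, 0, 0, 0]'

```text
time: 11.27
eef_pos: [0.5188, 0.019, 0.179]
tcp_rot: [0.651, 0.759, -0.0, 0.0]
contact_force: [-0.8, -0.8, 0.1]
opening: 0.134
finger_force: 49.8
```

```bash
python3 - <<'E'
from h import *
s=ctrl.get_state();print(s["eef_pos"],s["contact_force"],s["wrist_torque"])
sc=ctrl.read_camera("scene")[90:250,260:430];w=ctrl.read_camera("wrist")[100:440,150:490];t=ctrl.read_camera("top")[230:370,160:360]
print(blobs(ctrl.read_camera("wrist"),"orange",(200,100,440,480)))
o=np.zeros((600,800,3),np.uint8);o[:448,:476]=cv2.resize(sc,None,fx=2.8,fy=2.8,interpolation=2);
o[:320,480:]=cv2.resize(w,(320,320),interpolation=2);o[330:554,480:800]=cv2.resize(t,(320,224))
cv2.imwrite("pics/l3.png",o[:,:,::-1])
E
```

```text
[0.51884796 0.01901083 0.17900689] [-0.82636906 -0.83191247  0.05365086] [-0.02641627  0.14358962  0.01246274]
[((np.float64(318.4), np.float64(337.3)), (302, 282, 34, 102, 2826))]
```

View pics/l3.png

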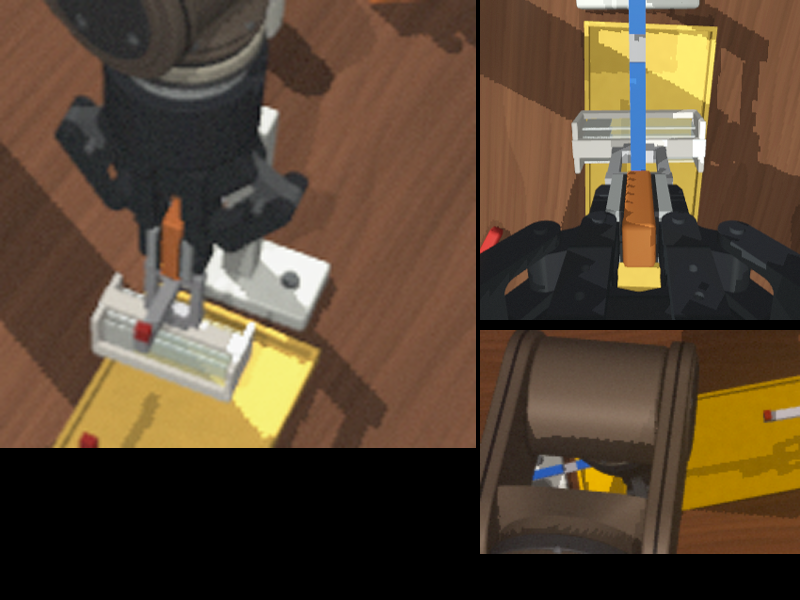

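The picture shows the carrier upright on rail 2, with stop 2 at (143,331) in the scene crop and the notch gap ahead in the wrist crop at (637,50). Contact here came about 2 mm lower than at touchdown, so the slide may have hovered. I go back to just inside the stop and set down again properly.

arm_command --steps '[0, 0, 0, -0.1, 0, 0, -0.2, 0, 0, 0, 0, -0.35, 0, 0, 0, 0, -0.35, 0, 0, 0, 0, -0.3, 0, 0, 0, 0, -0.12, 0, 0, 0, 0, 0, 0, 0, 0, 0, 0, 0, 0.02, 0]'

```text
time: 12.13
eef_pos: [0.524, -0.0142, 0.1809]
tcp_rot: [0.651, 0.759, -0.0, 0.0]
contact_force: [-1.4, -2.1, 0.3]
opening: 0.133
finger_force: 49.7
```

arm_command --steps '[0, 0, 0, 0.02, 0, 0, 0, 0, 0, 0]'

```text
time: 12.3
eef_pos: [0.5241, -0.0138, 0.1808]
tcp_rot: [0.65, 0.76, -0.0, 0.001]
contact_force: [-0.6, -2.3, 1.5]
opening: 0.134
finger_force: 50.0
```

arm_command --steps '[0, 0, 0, 0.02, 0, 0, 0, 0, 0, 0]'

```text
time: 12.47
eef_pos: [0.5242, -0.0136, 0.1806]
tcp_rot: [0.65, 0.76, -0.0, 0.001]
contact_force: [-1.6, -3.3, 4.1]
opening: 0.133
finger_force: 50.3
```

arm_command --steps '[0, 0, 0, 0.02, 0, 0, 0, 0, 0, 0]'

```text
time: 12.63
eef_pos: [0.5243, -0.0136, 0.1805]
tcp_rot: [0.65, 0.76, 0.0, 0.001]
contact_force: [-2.2, -1.2, 7.1]
opening: 0.13
finger_force: 50.7
```

arm_command --steps '[0, 0.1, 0, 0, 0, 0, 0.1, 0, 0, 0, 0, 0.1, 0, 0, 0, 0, 0, 0, 0, 0]'

```text
time: 12.97
eef_pos: [0.5227, -0.0053, 0.179]
tcp_rot: [0.65, 0.76, 0.0, 0.0]
contact_force: [0.2, -0.1, 0.8]
opening: 0.135
finger_force: 50.0
```

arm_command --steps '[0, 0.1, 0, 0, 0, 0, 0.1, 0, 0, 0, 0, 0.1, 0, 0, 0, 0, 0, 0, 0, 0]'

```text
time: 13.3
eef_pos: [0.5213, 0.002, 0.179]
tcp_rot: [0.651, 0.759, 0.0, -0.0]
contact_force: [0.3, -0.7, 0.9]
opening: 0.132
finger_force: 50.0
```

Steel contact is at TCP z 0.179, with a net press of about 2.7 N. Only the last few millimetres next to the stop read higher. I continue sliding.

arm_command --steps '[0, 0.1, 0, 0, 0, 0, 0.2, 0, 0, 0, 0, 0.25, 0, 0, 0, 0, 0.25, 0, 0, 0, 0, 0.25, 0, 0, 0, 0, 0.2, 0, 0, 0, 0, 0.1, 0, 0, 0, 0, 0, 0, 0, 0]'

```text
time: 13.97
eef_pos: [0.5158, 0.036, 0.1788]
tcp_rot: [0.65, 0.76, 0.0, -0.001]
contact_force: [-1.4, 1.4, -0.2]
opening: 0.133
finger_force: 49.7
```

arm_command --steps '[0, 0.1, 0, 0, 0, 0, 0.2, 0, 0, 0, 0, 0.25, 0, 0, 0, 0, 0.25, 0, 0, 0, 0, 0.25, 0, 0, 0, 0, 0.2, 0, 0, 0, 0, 0.15, 0, 0, 0, 0, 0, 0, 0, 0]'

```text
time: 14.63
eef_pos: [0.5106, 0.0703, 0.1788]
tcp_rot: [0.65, 0.76, -0.0, -0.0]
contact_force: [0.3, 0.7, -2.1]
opening: 0.136
finger_force: 49.6
```

```bash
python3 - <<'E'
from h import *
np.set_printoptions(precision=4,suppress=True)
s=ctrl.get_state();print(s["eef_pos"],s["contact_force"],s["wrist_torque"])
m=ctrl.camera_model("wrist");im=ctrl.read_camera("wrist");W=cam("wrist",m)
cv2.imwrite("pics/w5.png",im[:,:,::-1])
bl=blobs(im,"blue",(270,0,370,400),15);print(bl)
for c,(x,y,w,h,a) in bl: print(plane(W,(x+w/2,y),.1625),plane(W,(x+w/2,y+h),.1625))
E
```

```text
[0.5106 0.0703 0.1788] [ 0.3214  0.7263 -2.1276] [-0.0373  0.0016 -0.0568]
[((np.float64(317.4), np.float64(207.6)), (309, 167, 17, 83, 1346)), ((np.float64(317.9), np.float64(276.1)), (311, 272, 15, 9, 133))]
[0.5008 0.1286 0.1625] [0.5069 0.0896 0.1625]
[0.5091 0.0784 0.1625] [0.5098 0.0737 0.1625]
```

The notch is confirmed at y 0.084, and contact has faded on the strip, which is 0.2 mm lower. I add a little press and feel forward.

arm_command --steps '[0, 0, 0, 0.02, 0, 0, 0.12, 0, 0, 0, 0, 0.12, 0, 0.01, 0, 0, 0, 0, 0, 0]'

```text
time: 15.02
eef_pos: [0.5104, 0.0754, 0.1788]
tcp_rot: [0.651, 0.759, 0.0, 0.001]
contact_force: [0.4, -0.7, 0.8]
opening: 0.132
finger_force: 49.7
```

arm_command --steps '[0, 0.08, 0, 0, 0, 0, 0.08, 0, 0, 0, 0, 0, 0, 0, 0]'

```text
time: 15.27
eef_pos: [0.5097, 0.0794, 0.1787]
tcp_rot: [0.651, 0.759, 0.0, 0.0]
contact_force: [-0.1, -1.3, 0.8]
opening: 0.131
finger_force: 49.7
```

arm_command --steps '[0, 0.07, 0, 0, 0, 0, 0, 0, 0, 0]'

```text
time: 15.43
eef_pos: [0.5093, 0.0812, 0.1785]
tcp_rot: [0.651, 0.759, 0.0, 0.0]
contact_force: [0.8, -0.4, 1.2]
opening: 0.131
finger_force: 49.7
```

arm_command --steps '[0, 0.06, 0, 0, 0, 0, 0, 0, 0, 0]'

```text
time: 15.6
eef_pos: [0.5083, 0.083, 0.1777]
tcp_rot: [0.651, 0.759, -0.0, -0.001]
contact_force: [-1.1, -0.0, -1.3]
opening: 0.132
finger_force: 49.6
```

arm_command --steps '[0, 0.06, 0, 0, 0, 0, 0, 0, 0, 0]'

```text
time: 15.77
eef_pos: [0.5081, 0.0844, 0.1776]
tcp_rot: [0.651, 0.759, -0.0, -0.001]
contact_force: [-0.1, 0.3, -1.6]
opening: 0.132
finger_force: 49.6
```

The force fell to bare weight and z dropped, so the loop bar is over the notch. I lower it in.

arm_command --steps '[0, 0, 0, 0.04, 0, 0, 0, 0, 0.04, 0, 0, 0, 0, 0, 0]'

```text
time: 16.02
eef_pos: [0.5084, 0.084, 0.1759]
tcp_rot: [0.651, 0.759, -0.0, -0.0]
contact_force: [0.3, -0.2, -1.7]
opening: 0.135
finger_force: 49.6
```

arm_command --steps '[0, 0, 0, 0.04, 0, 0, 0, 0, 0.02, 0, 0, 0, 0, 0, 0]'

```text
time: 16.27
eef_pos: [0.5086, 0.0839, 0.1746]
tcp_rot: [0.651, 0.759, -0.0, -0.0]
contact_force: [0.5, -0.5, -1.0]
opening: 0.133
finger_force: 49.6
```

arm_command --steps '[0, 0, 0, 0.02, 0, 0, 0, 0, 0.02, 0, 0, 0, 0, 0, 0]'

```text
time: 16.52
eef_pos: [0.5086, 0.0839, 0.1737]
tcp_rot: [0.651, 0.759, -0.0, -0.0]
contact_force: [-0.2, -0.3, -2.2]
opening: 0.135
finger_force: 49.6
```

arm_command --steps '[0, 0, 0, 0.02, 0, 0, 0, 0, 0, 0]'

```text
time: 16.68
eef_pos: [0.5086, 0.084, 0.1732]
tcp_rot: [0.651, 0.759, -0.0, -0.0]
contact_force: [-0.2, 0.4, -1.2]
opening: 0.134
finger_force: 49.6
```

arm_command --steps '[0, 0, 0, 0.02, 0, 0, 0, 0, 0, 0]'

```text
time: 16.85
eef_pos: [0.5088, 0.0839, 0.173]
tcp_rot: [0.651, 0.759, 0.0, 0.0]
contact_force: [0.7, 0.0, -0.5]
opening: 0.133
finger_force: 49.6
```

arm_command --steps '[0, 0, 0, 0.02, 0, 0, 0, 0, 0, 0]'

```text
time: 17.02
eef_pos: [0.5088, 0.084, 0.173]
tcp_rot: [0.651, 0.759, 0.0, 0.0]
contact_force: [-1.1, 0.2, 2.4]
opening: 0.135
finger_force: 50.0
```

The bar rests on the notch floor, exactly 6 mm below the strip contact height. I release gently.

arm_command --steps '[0, 0, 0, 0, 0, 16, 0, 0, 0, 0, 20, 0, 0, 0, 0, 26, 0, 0, 0, 0, 35, 0, 0, 0, 0, 45, 0, 0, 0, 0, 45, 0, 0, 0, 0]' --squeeze 20

```text
time: 17.6
eef_pos: [0.5087, 0.0839, 0.1722]
tcp_rot: [0.651, 0.759, 0.0, -0.0]
contact_force: [0.1, -0.1, 0.1]
opening: 0.449
finger_force: 0.0
```

```bash
python3 - <<'E'
from h import *
s=ctrl.get_state();print(s["eef_pos"],s["contact_force"],s["opening"])
im=ctrl.read_camera("wrist");print(blobs(im,"orange",(270,240,370,440),50))
E
```

```text
[0.50869156 0.08393297 0.17224679] [ 0.12523194 -0.07427322  0.06994195] 0.4486351906135052
[((np.float64(317.5), np.float64(331.0)), (302, 283, 36, 102, 2478))]
```

Now I retreat upward until the fingers are well clear of the grip block, then check.

arm_command --steps '[60, 0, 0, -0.2, 0, 60, 0, 0, -0.5, 0, 60, 0, 0, -0.8, 0, 60, 0, 0, -1, 0, 60, 0, 0, -1, 0, 60, 0, 0, -1, 0, 60, 0, 0, -0.5, 0, 60, 0, 0, 0, 0]'

```text
time: 18.32
eef_pos: [0.5105, 0.0839, 0.3025]
tcp_rot: [0.651, 0.759, 0.003, 0.003]
contact_force: [0.3, -0.6, 1.3]
opening: 0.6
finger_force: 0.0
```

arm_command --steps '[60, -1, -1, 0, 0, 60, -1, -1, 0, 0, 60, -1, -1, 0, 0, 60, -1, -1, 0, 0, 60, 0, 0, 0, 0, 60, 0, 0, 0, 0]'

```text
time: 18.82
eef_pos: [0.4241, -0.0311, 0.296]
tcp_rot: [0.652, 0.758, -0.0, -0.001]
contact_force: [-0.4, 0.1, -0.0]
opening: 0.599
finger_force: 0.0
```

```bash
python3 - <<'E'
from h import *
np.set_printoptions(precision=4,suppress=True)
s=ctrl.get_state();print(s["eef_pos"],s["contact_force"],s["time"])
m=ctrl.camera_model("wrist");W=cam("wrist",m);im=ctrl.read_camera("wrist");sc=ctrl.read_camera("scene")
print(blobs(im,"orange",(0,0,640,480),50),proj(W,(.508,.084,.215)),proj(W,(.508,.084,.165)),blobs(sc,"green",(215,290,260,350)))
o=np.zeros((480,800,3),np.uint8);o[:480,:480]=cv2.resize(im[:400,120:520],(480,480));o[:320,480:]=cv2.resize(sc[90:350,190:450],(320,320),interpolation=2)
cv2.imwrite("pics/f.png",o[:,:,::-1])
E
```

```text
[ 0.4241 -0.0311  0.296 ] [-0.4113  0.0633 -0.0342] 18.8167
[((np.float64(470.6), np.float64(90.1)), (451, 70, 50, 38, 942)), ((np.float64(599.3), np.float64(352.8)), (570, 328, 49, 40, 593)), ((np.float64(613.3), np.float64(358.5)), (608, 354, 13, 12, 58))] [487.138   85.6785] [455.3602  95.3722] [((np.float64(238.8), np.float64(321.8)), (231, 309, 16, 27, 294))]
```

View pics/f.png

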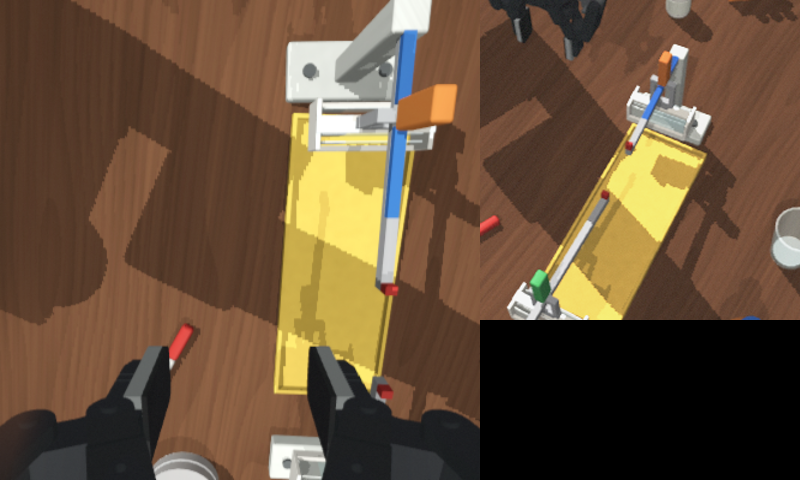

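The orange carrier hangs upright in the notch, with its grip at wrist-crop (430,105) and the blue strip continuing on both sides. The green carrier has not moved, at scene (238.8,321.8) as at the start. The gripper is clear, so I hand in.

```bash
python3 -c "
from plant import ctrl
print(ctrl.sign_off())"
```

```text
the job is handed in; nothing more can be done
None
```

The orange carrier hangs upright in rail 2's parking notch, released and clear of the gripper, handed in at about 19 s with the green carrier unmoved; because it may have hovered just above the steel on the first slide, I took it back to the stop, set it down again and repeated the slide (highest press read about 9 N).

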